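# Clamp a jam jar in a ratchet clamp and keep hold of the trigger

## Robot

A 6-joint arm with a two-finger parallel gripper is mounted at the origin on a cart in front of the work surface, level with it; the furniture and walls round the work are solid. World frame = base frame: x ahead of the robot, y to its left, z up, the work surface at z = 0. Lengths are in m, angles in rad, forces in N, time in s.
With the tool pointing down it reaches from about 0.4 to 0.825 m from the base axis. Payload 7 kg.
Tool frame: the origin (TCP) lies midway between the tips of the shut fingers; the grasp point (between the pads) lies 19 mm behind it; z points along the fingers, y is the line along which they close (so a half turn about z gives the same grasp; the last joint's range is limited). The gripper opens to 88 mm and grips with 3 to 60 N. Pads are 19 mm wide; open, the fingers measure 130 mm over their backs; the gripper's body (78 mm by 193 mm) begins 47 mm behind the grasp point.
Start: joints at [1.488, 0.359, 0.012, 0, -1.224, -0.288], TCP at [0.245, 0.629, 0.227] pointing down, gripper open.
Joint ranges: [-3.07, 3.07], [-1.43, 2.12], [-1.02, 1.25], [-3.03, 1.67], [-3.05, -0], [-3.03, 3.03]. Speed limits (rad/s): [2.39, 2.39, 3.01, 3.14, 3.14, 3.14].

## Interface

Orientations are given as [roll, pitch, yaw] about the fixed x, y, z axes, in that order (R = Rz(yaw) Ry(pitch) Rx(roll)).
In Python, from station import arm gives the robot as it stands. The module is installed in compiled form; this text tells all that it offers.
- The arm moves only by the tool carry_out, never from a script. Its argument "commands" is a list of rows, each a list of 4 numbers: the shift along the world's x, y, z in units of 50 mm (1.0 is 50 mm), then the turn about the world's z in units of 6 degrees (1.0 is 6 degrees). A call has exactly 10 rows; each row is the pose to reach, as a shift and turn from the pose commanded when the call began; what a row does not reach only later rows make up. A row lasts 1/8 s, in which the tool goes at most 62.5 mm and 10.7 degrees, less where a joint would pass 70% of its speed; a pose out of reach is approached as far as the arm can. A call with a gripper value outside its range is refused whole. "claw" is the closure, from 0 (fully open) to 1 (shut), set as the call begins (left out, the last holds). The fingers move at their own pace and stop on an object; "force" is the grip in N (left out, the last holds). Time passes only in rows, so rows that repeat a pose let the fingers close, or fill a call up. It gives the time, the measured TCP pose, the force, the opening and the grip force at its end, in the units of the state.
- arm.get_state(): the state, without advancing time (a new reading comes with each control period).
- arm.grab_frame(name): name is "scene" or "top"; returns a dict with "pixels" (384x512x3 uint8, red, green, blue), "fx", "fy", "cx", "cy" (pixels), "eye" and "orientation" of the camera in the world. Camera axes: x right, y down, z forward; pixel columns grow to the right and rows downward; lengths in m; the calibration is good to about 2 mm. A picture is of the moment at which its call begins. There is no depth.
- arm.job_done(): hands the job in; it is judged then, once.
Trained networks look in a picture, given as the dict that the camera call returned (one of the last four; its "shot" number tells which), for a name from the list of things; names that differ only in an ending like _2 or _b are one class to them, and where a whole thing is asked for, a point or a joint stands for the part that bears it (a point fixed in the world has none). Each returns a list of dicts, best first, with "conf" (0 to 1); they miss things now and then, are a little off and sometimes report something else, mostly with a low value. They report only what shows in the picture. A call takes as long as a camera call.
- arm.regions_of(picture, query): "pixels" (384x512 bool, what is visible of it) and "uv" ([column, row] in pixels, amid what is visible of it).
- arm.mark_of(picture, query): "uv" ([column, row] in pixels: a listed point, or the origin of a listed thing).
The state is a dict: "t": time; "q": joint angles; "qd": joint speeds; "joint_efforts": joint torques, N m; "eef_pos": TCP position; "ee_rot": TCP orientation; "force": force on the tool from outside, world axes, zero at the start; "moment": the same for the moment, N m; "width": finger opening in m; "gripper_force": force on a finger pad.
Only numpy, scipy, OpenCV 4.12 (cv2) and the standard library are available. Lean on these libraries where they do the work, as an engineer would, in place of code of your own. Each camera call takes 0.05 s, during which the arm holds its last target. There are 200 camera calls.

## Task

Stand the jam jar upright on the board of the ratchet clamp, in its V-shaped stop, and let go of it. Then pump the clamp's trigger lever towards the fixed handle, letting it spring back between strokes, until the sprung nose meets the jar and is pressed about half-way in (the dark ring on its stem just reaches the mouth of the sleeve), never close to its bottom; move the rod and nose with the trigger only and leave the other things where they stand. Finish while still holding the trigger in that position, with the jar gripped.

Things in the scene. Friction and masses are not known exactly. Their poses are not given: they have to be found in the camera images.
- clamp: Fixed ratchet clamp on a wooden board 90 x 310 x 12 mm. Origin: middle of the board's underside. y axis: the clamp's level axis, from the handle end to the V stop; z up. From -y to +y: trigger lever, fixed handle (y = -52.5 mm), steel cheek plates (84 mm high, x = +-25 mm), toothed rod with sleeve and nose (axis at z = 57 mm), jar seat (y = +95 mm), V stop 76 mm high. Beside the seat in x it is free.
- seat (a point): Point on the board's top (12 mm above the worktop) where the jar's axis stands when it touches both plates of the V stop, to about 3 mm. Same axes as the clamp.
- handle (a point): Middle of the fixed upright handle: a black bar 22 mm (clamp x) by 13 mm (clamp y) that stands from z = 90 to 166 mm; this point is at z = 135 mm.
- lever_grip (a point): On the trigger lever, 115 mm above its pivot (z about 135 mm), mid of its black grip: 22 mm (clamp x) by 11 mm (clamp y), z = 106 to 166 mm. Handle and lever measure about 53 mm over their outer faces released, 32 mm squeezed. Pinch both from above along the clamp's y; the handle is rigid, so centre the pinch for the squeezed lever: 9 mm from the handle's middle to the lever's side (-y).
- lever (a joint): Trigger lever, rad: 0 released (its spring brings it back), 0.18 squeezed right up to the handle side. Pivot at z = 20 mm. Squeezing pushes the rod forward by a pawl on teeth 4.5 mm apart: about 12 mm a full stroke, of which 0 to 5 mm are lost before a tooth is met; a full pump gains 9 mm. On release the pawl clicks back over the teeth. Takes under 12 N at the grip.
- rod (a joint): Push rod, m: 0 fully back, grows as it moves towards the stop, up to 0.06. Only friction (5 N) keeps it where it is when the lever is released, so it backs off until the nose presses with no more than 5 N (nose 5 to 6 mm in).
- nose (a joint): Sprung nose in the rod's sleeve, m: 0 fully out, grows as it is pushed in, 0.02 at the bottom. Spring 0.8 N per mm. A dark ring round its 16 mm stem, 10 mm from the sleeve's mouth when free, reaches the mouth at 0.010: that is the mark to stop at.
- nose_face (a point): Centre of the nose's flat rubber face, a disc 29 mm across that faces the stop (+y of the clamp). With a jar seated in the stop, the jar's wall is about 28 mm before the seat point.
- jar_centre (a point): Centre, half-way up, of the jam jar: glass jar of pink jam with a silver screw lid, round, 58 mm across the body and lid (61 mm at most), 95 mm high, 0.25 to 0.55 kg, standing upright and loose. z axis: up along the jar.
- spice: Bystander: slim spice jar with a red cap, 45 mm across, 106 mm high; origin at the centre of its underside. It and the jam jar stand left of the clamp, one nearer and one farther, either way round.
- mug: Bystander: striped mug, 86 x 120 x 101 mm, farthest to the left; origin in its underside.
- tape: Bystander: roll of tape lying flat, 100 mm across, 25 mm high, to the right; origin in its underside.
- tin: Bystander: low round tin, 86 mm across, 40 mm high, to the right in front; origin in its underside.

How it is judged:
By the outcome, as a careful person would: the job done as asked, in the order asked, and still so for the second after the job is handed in, while the arm keeps its last pose, push and grip.
It also fails if it takes over 64 s, if anything falls off the work surface, if the arm or the gripper's body presses on something with over 40 N, if the wrist force passes 120 N, or if a joint passes its speed limit or range.

## Working session

There is one attempt and no reset: what is moved stays moved. The work goes in short steps, Python scripts to look and compute and a tool call to move; the robot and the scene stay as the last step left them, time stands still between calls to the robot, and variables do not carry over. Pictures are saved under pics/ and viewed, at most 10 in all, crops included, and the job is handed in when it is done.

Besides the shell and the picture viewer there is one more tool, called after ">>>" as name(argument=value, ...), one argument or row to a line, values as JSON. carry_out: Moves the arm, as the interface text tells. Its arguments: {"type":"object","properties":{"commands":{"type":"array","items":{"type":"array","items":{"type":"number"}}},"claw":{"type":"number"},"force":{"type":"number"}},"required":["commands"]}

```bash
mkdir -p pics; cat > h.py <<'E'
from station import arm
import numpy as np, cv2
from scipy.spatial.transform import Rotation as R
def shot(n,save=None):
    p=arm.grab_frame(n)
    if save: cv2.imwrite('pics/'+save+'.png',cv2.cvtColor(p['pixels'],cv2.COLOR_RGB2BGR))
    return p
def cam(p):
    o=np.array(p['orientation'],float)
    M=o if o.shape==(3,3) else (R.from_euler('xyz',o).as_matrix() if o.size==3 else R.from_quat(o).as_matrix())
    return M,np.array(p['eye'])
def onz(p,uv,z):
    M,e=cam(p); d=M@np.array([(uv[0]-p['cx'])/p['fx'],(uv[1]-p['cy'])/p['fy'],1])
    return e+d*(z-e[2])/d[2]
def proj(p,X):
    M,e=cam(p); c=M.T@(np.array(X)-e); return np.array([p['fx']*c[0]/c[2]+p['cx'],p['fy']*c[1]/c[2]+p['cy']])
def tri(ps,uvs):
    A=np.zeros((3,3));b=np.zeros(3)
    for p,uv in zip(ps,uvs):
        M,e=cam(p); d=M@np.array([(uv[0]-p['cx'])/p['fx'],(uv[1]-p['cy'])/p['fy'],1]); d/=np.linalg.norm(d)
        P=np.eye(3)-np.outer(d,d);A+=P;b+=P@e
    return np.linalg.solve(A,b)
E
python3 - <<'E'
from h import *
np.set_printoptions(precision=4,suppress=True)
s=shot('scene','s1');t=shot('top','t1')
print(s['eye'],s['orientation'],t['eye'],t['orientation'],s['fx'])
for n in ['clamp','seat','handle','lever_grip','nose_face','jar_centre','spice','mug','tape','tin']:
    a=arm.mark_of(s,n);b=arm.mark_of(t,n)
    print(n,[(np.round(x['uv'],1),round(x['conf'],2)) for x in a[:2]],[(np.round(x['uv'],1),round(x['conf'],2)) for x in b[:2]], tri([s,t],[a[0]['uv'],b[0]['uv']]) if a and b else '')
print(arm.get_state())
E
```

```text
[ 0.0089 -0.5972  1.0048] [-2.4014 -0.0087 -0.6824] [0.3137 0.0592 1.1567] [-2.9365 -0.0025 -1.6323] 429.00375189795835
clamp [(array([271.4, 253.9]), 0.68)] [(array([293.6, 208.6]), 0.59)] [ 0.4935 -0.0829 -0.0168]
seat [(array([247.8, 230.4]), 0.72), (array([289.5, 250.6]), 0.19)] [(array([264.8, 209.6]), 0.96)] [ 0.4902  0.0156 -0.0021]
handle [(array([281.9, 237.4]), 0.97)] [(array([319.2, 204.6]), 0.74), (array([295.1, 212.4]), 0.55)] [ 0.4758 -0.139   0.136 ]
lever_grip [(array([290.7, 251. ]), 0.5), (array([179.4, 152.3]), 0.15)] [(array([331.8, 204. ]), 0.46)] [ 0.4752 -0.1777  0.1218]
nose_face [(array([258.7, 230.1]), 0.64)] [(array([283. , 209.2]), 0.5)] [ 0.4812 -0.04    0.0614]
jar_centre [(array([185.4, 181.7]), 0.94)] [(array([190.4, 234.7]), 0.84)] [0.4229 0.2485 0.0588]
spice [(array([226.4, 171.6]), 0.82)] [(array([195.1, 188.5]), 0.84)] [0.5734 0.238  0.0187]
mug [(array([179.1, 152.1]), 0.83)] [(array([268.6, 212.1]), 0.41)] [0.3772 0.0381 0.3778]
tape [(array([359.6, 291.2]), 0.78)] [(array([368.7, 172.5]), 0.71)] [ 0.5879 -0.334   0.0157]
tin [(array([339.1, 333. ]), 0.57)] [(array([386. , 209.8]), 0.62), (array([281.6, 209.4]), 0.53)] [ 0.4629 -0.3776  0.0105]
{'t': 1.1, 'q': array([ 1.4881,  0.3586,  0.0119, -0.    , -1.2241, -0.2881]), 'qd': array([ 0.0008,  0.0021,  0.0017, -0.001 , -0.0001,  0.0007]), 'joint_efforts': array([ -0.0001, -58.2406,  29.33  ,   7.0023,   0.0124,  -0.    ]), 'eef_pos': array([0.2446, 0.6291, 0.2266]), 'ee_rot': array([ 3.1415,  0.    , -0.3708]), 'force': array([-0.7701, -0.0272,  0.8941]), 'moment': array([-0.0358, -0.0041,  0.0148]), 'gripper_force': 0.0, 'width': 0.08761015811426717}
```

```bash
python3 - <<'E'
import cv2,numpy as np
a=cv2.imread('pics/s1.png')[110:350,130:400];b=cv2.imread('pics/t1.png')[140:290,140:420]
cv2.imwrite('pics/s1c.png',cv2.resize(a,None,fx=2.5,fy=2.5,interpolation=2)[:600]);cv2.imwrite('pics/t1c.png',cv2.resize(b,None,fx=2.8,fy=2.8,interpolation=2))
E
```

```text
(no output)
```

View pics/s1c.png

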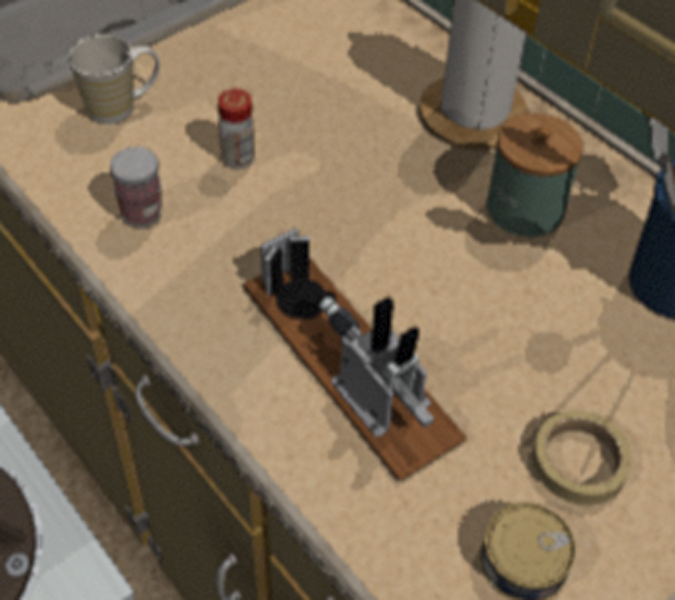

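View pics/t1c.png

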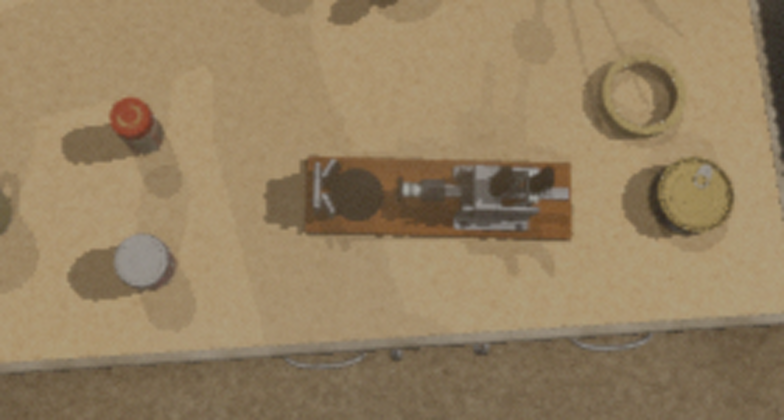

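The pictures show the V stop at crop-top (322,188), a dark seat disc at (355,193), handle and lever at (505,182)/(541,180), the jam jar (nearer) at (143,262) and the spice jar at (132,118). Next I'll fit the board outline and the jar lid.

```bash
python3 - <<'E'
from h import *
np.set_printoptions(precision=4,suppress=True)
t=shot('top');s=shot('scene')
cs=[onz(t,(u/2.8+140,v/2.8+140),0.012) for u,v in [(308,156),(571,163),(571,240),(306,235)]]
print(np.array(cs)); c=np.mean(cs,0); print('board',c)
hsv=cv2.cvtColor(t['pixels'],cv2.COLOR_RGB2HSV)
m=arm.regions_of(t,'clamp')
for r in m[:2]:
    k=r['pixels'].astype(np.uint8); b=cv2.minAreaRect(cv2.findNonZero(k)); print(r['conf'],k.sum(),b)
    bx=cv2.boxPoints(b); P=np.array([onz(t,x,.012) for x in bx]); print(P, P.mean(0))
for p,n in((t,'t'),(s,'s')):
    for q in['jar_centre','spice']:
        r=arm.regions_of(p,q)[0]; ys,xs=np.nonzero(r['pixels']); print(n,q,r['conf'],xs.min(),xs.max(),ys.min(),ys.max(),r['pixels'].sum())
# lid: grey circle in crop at (143,262) z=.095
print('lid',onz(t,(143/2.8+140,262/2.8+140),.095))
for n,z in(('seat',.012),('handle',.135),('lever_grip',.135),('nose_face',.057),('jar_centre',.0475)):
    for p in(t,s):
        a=arm.mark_of(p,n); 
        if a: print(n,a[0]['conf'],onz(p,a[0]['uv'],z))
E
```

```text
[[ 0.5381  0.061   0.012 ]
 [ 0.511  -0.2456  0.012 ]
 [ 0.4212 -0.2355  0.012 ]
 [ 0.4457  0.0687  0.012 ]]
board [ 0.479  -0.0879  0.012 ]
0.96 2633 ((296.4882507324219, 210.44705200195312), (95.65109252929688, 28.963653564453125), 1.50743567943573)
[[ 0.4467  0.0718  0.012 ]
 [ 0.5416  0.0638  0.012 ]
 [ 0.5141 -0.2485  0.012 ]
 [ 0.4197 -0.2353  0.012 ]] [ 0.4805 -0.087   0.012 ]
0.61 117 ((311.5, 207.0), (6.0, 57.0), 90.0)
[[ 0.504  -0.0449  0.012 ]
 [ 0.4926 -0.2307  0.012 ]
 [ 0.4729 -0.2285  0.012 ]
 [ 0.4843 -0.0434  0.012 ]] [ 0.4885 -0.1369  0.012 ]
t jar_centre 0.63 181 202 223 242 334
t spice 0.64 179 198 175 194 283
s jar_centre 0.55 174 194 169 200 529
s spice 0.84 216 232 146 177 453
lid [0.418  0.2424 0.095 ]
seat 0.79 [0.4887 0.0121 0.012 ]
seat 0.57 [0.4872 0.0183 0.012 ]
handle 0.61 [ 0.4701 -0.1477  0.135 ]
handle 0.6 [ 0.4765 -0.1399  0.135 ]
lever_grip 0.51 [ 0.4833 -0.139   0.135 ]
lever_grip 0.65 [ 0.47   -0.1836  0.135 ]
nose_face 0.54 [ 0.4808 -0.0437  0.057 ]
nose_face 0.58 [ 0.4871 -0.0454  0.057 ]
jar_centre 0.7 [0.4213 0.2502 0.0475]
jar_centre 0.74 [ 0.5604 -0.3379  0.0475]
```

>>> carry_out(
  commands=[
    [0.35,-0.77,0,-1.23],
    [0.7,-1.54,0,-2.46],
    [1.05,-2.3,0,-3.7],
    [1.4,-3.07,0,-4.9],
    [1.75,-3.84,0,-6.15],
    [2.1,-4.6,0,-7.4],
    [2.45,-5.4,0,-8.6],
    [2.8,-6.14,0,-9.8],
    [3.15,-6.9,0,-11.1],
    [3.5,-7.68,0,-12.3],
  ],
  claw=0,
)

```text
t: 3.2
eef_pos: [0.42, 0.2439, 0.2269]
ee_rot: [-3.141, 0.001, -1.663]
force: [0.4, 0.2, -0.6]
width: 0.0878
gripper_force: 0.0
```

```bash
python3 - <<'E'
from h import *
from scipy.optimize import least_squares
np.set_printoptions(precision=4,suppress=True)
s=shot('scene');t=shot('top')
st=arm.get_state();print(st['t'],st['eef_pos'],st['ee_rot'],st['q'],st['force'])
# jar cylinder bbox fit using first-picture boxes (scene s: 174..194,169..200; top: 181..202,223..242)
a=np.linspace(0,2*np.pi,60)
def box(p,x,y,dr):
    P=[proj(p,(x+dr*np.cos(k),y+dr*np.sin(k),z)) for z in(0,.095) for k in a];P=np.array(P)
    return np.array([P[:,0].min(),P[:,0].max(),P[:,1].min(),P[:,1].max()])
B=[(s,np.array([173.5,194.5,168.5,200.5])),(t,np.array([180.5,202.5,222.5,242.5]))]
B=[(p,b+np.array([.0,0,0,0])) for p,b in B]
f=lambda v:np.concatenate([box(p,v[0],v[1],.0295)-b for p,b in B])
for i in (0,1):
    r=least_squares(lambda v:box(B[i][0],v[0],v[1],.0295)-B[i][1],[.42,.245],diff_step=1e-3);print(r.x,r.fun)
r=least_squares(f,[.42,.245],diff_step=1e-3);print(r.x,r.fun)
E
```

```text
3.3 [0.4203 0.2422 0.2268] [-3.1415 -0.     -1.6649] [ 0.9295  0.0415 -0.3927  0.0001 -1.1366 -1.0237] [-1.1419  0.7635  0.7825]
[0.4232 0.2478] [-0.857   0.9079 -1.6227  1.4956]
[0.4245 0.2475] [-1.106   1.2044 -0.8772  0.9157]
[0.4239 0.2477] [-0.6489  1.1006 -1.7033  1.4104 -1.1591  1.1584 -0.6611  1.119 ]
```

>>> carry_out(
  commands=[
    [0.08,0.1,-0.6,0],
    [0.08,0.1,-1.3,0],
    [0.08,0.1,-2.0,0],
    [0.08,0.1,-2.6,0],
    [0.08,0.1,-3.1,0],
    [0.08,0.1,-3.4,0],
    [0.08,0.1,-3.6,0],
    [0.08,0.1,-3.66,0],
    [0.08,0.1,-3.66,0],
    [0.08,0.1,-3.66,0],
  ],
  claw=0,
)

```text
t: 4.55
eef_pos: [0.4239, 0.2505, 0.0442]
ee_rot: [-3.141, 0.001, -1.659]
force: [-0.4, 0.2, -0.0]
width: 0.0877
gripper_force: 0.0
```

>>> carry_out(
  commands=[
    [0,0,0,0],
    [0,0,0,0],
    [0,0,0,0],
    [0,0,0,0],
    [0,0,0,0],
    [0,0,0,0],
    [0,0,0,0],
    [0,0,0,0],
    [0,0,0,0],
    [0,0,0,0],
  ],
  claw=1,
  force=25,
)

```text
t: 5.8
eef_pos: [0.4235, 0.2501, 0.0436]
ee_rot: [3.142, -0.0, -1.659]
force: [-1.7, 0.1, 1.3]
width: 0.0574
gripper_force: 25.0
```

```bash
python3 - <<'E'
from h import *
np.set_printoptions(precision=4,suppress=True)
st=arm.get_state();print({k:st[k] for k in('t','eef_pos','ee_rot','force','width','gripper_force')})
t=shot('top');s=shot('scene')
cv2.imwrite('pics/g.png',cv2.cvtColor(np.hstack([cv2.resize(t['pixels'][170:290,140:260],None,fx=3,fy=3),cv2.resize(s['pixels'][100:220,130:250],None,fx=3,fy=3)]),cv2.COLOR_RGB2BGR))
for p in(t,s):
  a=arm.mark_of(p,'jar_centre'); print([(x['conf'],onz(p,x['uv'],.0475)) for x in a[:1]])
  a=arm.mark_of(p,'seat'); print('seat',[(x['conf'],onz(p,x['uv'],.012)) for x in a[:1]])
E
```

```text
{'t': 5.8, 'eef_pos': array([0.4235, 0.2501, 0.0436]), 'ee_rot': array([ 3.1415, -0.    , -1.6588]), 'force': array([-1.6949,  0.0508,  1.2679]), 'width': 0.05736465669972913, 'gripper_force': 24.988227607682347}
[(0.45, array([0.4134, 0.248 , 0.0475]))]
seat [(0.83, array([0.4845, 0.0133, 0.012 ]))]
[(0.71, array([0.4256, 0.2609, 0.0475]))]
seat [(0.76, array([0.4826, 0.0059, 0.012 ]))]
```

View pics/g.png

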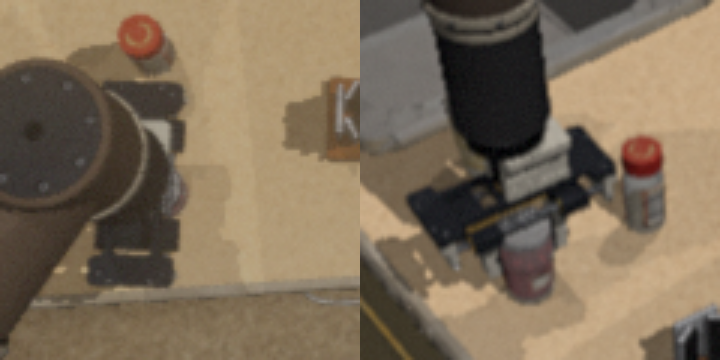

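>>> carry_out(
  commands=[
    [0,0,0.4,0],
    [0,0,1.0,0],
    [0,-0.2,1.7,0],
    [0.2,-0.9,2.3,0],
    [0.4,-1.7,2.5,0],
    [0.65,-2.6,2.5,0],
    [0.85,-3.5,2.5,0],
    [1.05,-4.3,2.5,0],
    [1.2,-4.8,2.5,0],
    [1.25,-5.0,2.5,0],
  ],
)

```text
t: 7.35
eef_pos: [0.486, -0.0013, 0.1679]
ee_rot: [3.141, -0.0, -1.661]
force: [-0.6, 0.2, -4.8]
width: 0.0576
gripper_force: 25.0
```

```bash
python3 - <<'E'
from h import *
np.set_printoptions(precision=4,suppress=True)
t=shot('top');s=shot('scene')
st=arm.get_state();print({k:st[k] for k in('t','eef_pos','ee_rot','force','width','gripper_force')})
cv2.imwrite('pics/h.png',cv2.cvtColor(np.hstack([cv2.resize(t['pixels'][150:270,220:340],None,fx=3,fy=3),cv2.resize(s['pixels'][150:270,200:320],None,fx=3,fy=3)]),cv2.COLOR_RGB2BGR))
z=st['eef_pos'][2]-.0436+.0475
for p in(t,s):
  for n,zz in(('jar_centre',z),('seat',.012),('nose_face',.057)):
    a=arm.mark_of(p,n); print(n,[(x['conf'],x['uv'],onz(p,x['uv'],zz)) for x in a[:1]])
E
```

```text
{'t': 7.45, 'eef_pos': array([ 0.4859, -0.0006,  0.1681]), 'ee_rot': array([ 3.1408, -0.0003, -1.6605]), 'force': array([-0.1657,  0.3605, -3.1623]), 'width': 0.057020295979517695, 'gripper_force': 24.992002760991454}
jar_centre [(0.42, [272.7, 202.8], array([ 0.4826, -0.0017,  0.172 ]))]
seat [(0.76, [266.6, 212.8], array([0.4784, 0.0105, 0.012 ]))]
nose_face []
jar_centre [(0.85, [253.9, 194.6], array([ 0.4924, -0.0069,  0.172 ]))]
seat [(0.59, [250.0, 231.7], array([ 0.4844, -0.0003,  0.012 ]))]
nose_face [(0.44, [259.9, 228.5], array([ 0.4914, -0.0358,  0.057 ]))]
```

View pics/h.png

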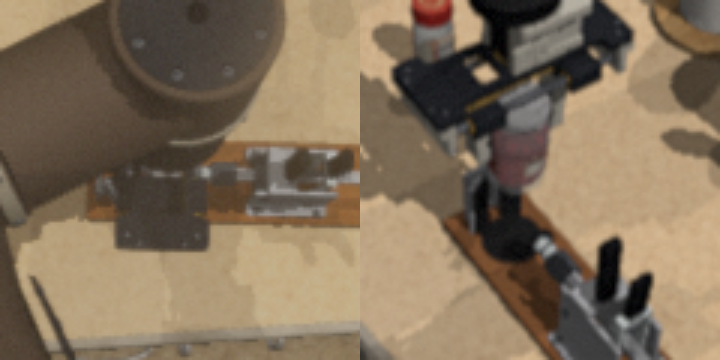

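>>> carry_out(
  commands=[
    [0,0,-0.3,0],
    [0,0,-0.6,0],
    [0,0,-0.9,0],
    [0,0,-1.2,0],
    [0,0,-1.5,0],
    [0,0,-1.75,0],
    [0,0,-1.95,0],
    [0,0,-2.1,0],
    [0,0,-2.18,0],
    [0,0,-2.18,0],
  ],
)

```text
t: 9.0
eef_pos: [0.4861, 0.0001, 0.0595]
ee_rot: [3.142, -0.0, -1.659]
force: [0.4, 0.2, -2.9]
width: 0.0576
gripper_force: 25.0
```

>>> carry_out(
  commands=[
    [0,0.02,0,0],
    [0,0.04,0,0],
    [0,0.06,0,0],
    [0,0.08,0,0],
    [0,0.1,0,0],
    [0,0.1,0,0],
    [0,0.1,0,0],
    [0,0.1,0,0],
    [0,0.1,0,0],
    [0,0.1,0,0],
  ],
)

```text
t: 10.25
eef_pos: [0.4861, 0.0051, 0.0596]
ee_rot: [-3.142, 0.0, -1.659]
force: [-0.2, -0.5, -3.2]
width: 0.0573
gripper_force: 25.0
```

>>> carry_out(
  commands=[
    [0,0.02,0,0],
    [0,0.04,0,0],
    [0,0.06,0,0],
    [0,0.06,0,0],
    [0,0.06,0,0],
    [0,0.06,0,0],
    [0,0.06,0,0],
    [0,0.06,0,0],
    [0,0.06,0,0],
    [0,0.06,0,0],
  ],
)

```text
t: 11.5
eef_pos: [0.4861, 0.0081, 0.0596]
ee_rot: [-3.142, 0.0, -1.659]
force: [-0.0, -0.5, -3.2]
width: 0.0574
gripper_force: 25.0
```

```bash
python3 - <<'E'
from h import *
s=shot('scene');t=shot('top')
cv2.imwrite('pics/i.png',cv2.cvtColor(np.hstack([cv2.resize(t['pixels'][170:250,220:340],None,fx=3,fy=3),cv2.resize(s['pixels'][180:260,210:310],None,fx=3,fy=3)]),cv2.COLOR_RGB2BGR))
print(arm.get_state()['force'])
for p in (s,t):
    r=arm.regions_of(p,'jar_centre')
    if r: ys,xs=np.nonzero(r[0]['pixels']); print(r[0]['conf'],xs.min(),xs.max(),ys.min(),ys.max())
for q in[(.487,.006),(.487,.009),(.487,.012)]:
    print(q,proj(s,(*q,.0595)),proj(s,(q[0],q[1],.012)))
E
```

```text
[ 0.11123646  0.22549701 -3.24662331]
0.68 241 260 204 236
(0.487, 0.006) [249.33089206 219.62942534] [249.36294281 229.92279449]
(0.487, 0.009) [248.67275258 218.98909614] [248.72317636 229.28758671]
(0.487, 0.012) [248.01629397 218.35040233] [248.08499821 228.65395591]
```

View pics/i.png

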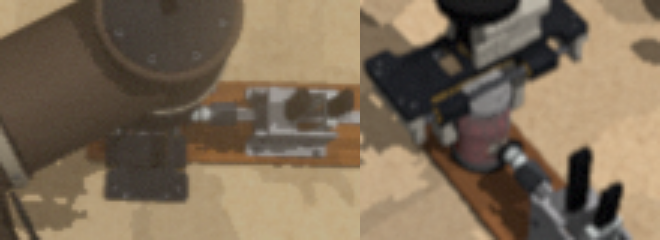

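>>> carry_out(
  commands=[
    [0,0.01,0,0],
    [0,0.02,0,0],
    [0,0.03,0,0],
    [0,0.04,0,0],
    [0,0.05,0,0],
    [0,0.06,0,0],
    [0,0.06,0,0],
    [0,0.06,0,0],
    [0,0.06,0,0],
    [0,0.06,0,0],
  ],
)

```text
t: 12.95
eef_pos: [0.486, 0.0099, 0.0597]
ee_rot: [3.141, -0.002, -1.659]
force: [2.1, -9.4, -2.2]
width: 0.0571
gripper_force: 25.0
```

>>> carry_out(
  commands=[
    [0.01,-0.02,0,0],
    [0.01,-0.02,-0.02,0],
    [0.01,-0.02,-0.04,0],
    [0.01,-0.02,-0.05,0],
    [0.01,-0.02,-0.06,0],
    [0.01,-0.02,-0.07,0],
    [0.01,-0.02,-0.08,0],
    [0.01,-0.02,-0.08,0],
    [0.01,-0.02,-0.08,0],
    [0.01,-0.02,-0.08,0],
  ],
)

```text
t: 14.2
eef_pos: [0.4872, 0.0101, 0.0559]
ee_rot: [-3.14, 0.0, -1.659]
force: [1.7, -5.2, 1.2]
width: 0.057
gripper_force: 25.0
```

>>> carry_out(
  commands=[
    [0,0,0,0],
    [0,0,0,0],
    [0,0,0,0],
    [0,0,0,0],
    [0,0,0,0],
    [0,0,0,0],
    [0,0,0.2,0],
    [0,0,0.6,0],
    [0,0,1.2,0],
    [0,0,1.8,0],
  ],
  claw=0,
)

```text
t: 15.45
eef_pos: [0.4866, 0.01, 0.1471]
ee_rot: [-3.141, 0.0, -1.659]
force: [-0.1, 0.9, 0.3]
width: 0.0877
gripper_force: 0.0
```

>>> carry_out(
  commands=[
    [0,0,0.9,1.0],
    [0,0,1.7,2.6],
    [0,-0.2,2.1,4.2],
    [-0.05,-0.7,2.1,5.9],
    [-0.1,-1.2,2.1,7.5],
    [-0.15,-1.7,2.1,9.1],
    [-0.2,-2.2,2.1,10.8],
    [-0.25,-2.7,2.1,12.4],
    [-0.26,-3.0,2.1,13.9],
    [-0.26,-3.17,2.1,15.0],
  ],
)

```text
t: 16.7
eef_pos: [0.4733, -0.1493, 0.2514]
ee_rot: [-3.142, -0.001, -0.085]
force: [0.9, -0.5, -0.2]
width: 0.0876
gripper_force: 0.0
```

```bash
python3 - <<'E'
from h import *
np.set_printoptions(precision=4,suppress=True)
s=shot('scene');t=shot('top')
st=arm.get_state();print({k:st[k] for k in('t','eef_pos','ee_rot','force','q')})
cv2.imwrite('pics/j.png',cv2.cvtColor(np.hstack([cv2.resize(t['pixels'][170:250,220:340],None,fx=3,fy=3),cv2.resize(s['pixels'][180:280,210:335],None,fx=3.2,fy=3.2)[:240]]),cv2.COLOR_RGB2BGR))
for p in(s,t):
  for n,zz in(('jar_centre',.0595),('handle',.135),('lever_grip',.135),('nose_face',.057)):
    a=arm.mark_of(p,n); print(n,[(x['conf'],x['uv'],onz(p,x['uv'],zz)) for x in a[:1]])
E
```

```text
{'t': 16.8, 'eef_pos': array([ 0.4734, -0.1491,  0.2512]), 'ee_rot': array([ 3.1416, -0.0005, -0.0878]), 'force': array([-0.4764, -0.4203,  0.314 ]), 'q': array([ 0.0918,  0.044 , -0.3329,  0.0001, -1.1935,  1.3912])}
jar_centre [(0.62, [250.4, 218.2], array([0.4926, 0.0082, 0.0595]))]
handle [(0.97, [285.4, 237.1], array([ 0.4845, -0.1435,  0.135 ]))]
lever_grip [(0.53, [291.2, 251.9], array([ 0.4655, -0.1861,  0.135 ]))]
nose_face [(0.39, [260.3, 228.9], array([ 0.4914, -0.0376,  0.057 ]))]
jar_centre []
handle [(0.57, [320.0, 204.6], array([ 0.4752, -0.1412,  0.135 ]))]
lever_grip [(0.53, [337.2, 204.9], array([ 0.4713, -0.1911,  0.135 ]))]
nose_face []
```

View pics/j.png

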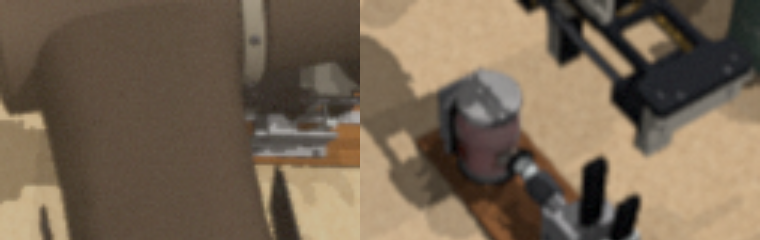

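>>> carry_out(
  commands=[
    [0,-0.11,-0.2,0],
    [0,-0.11,-0.6,0],
    [0,-0.11,-1.0,0],
    [0,-0.11,-1.4,0],
    [0,-0.11,-1.8,0],
    [0,-0.11,-2.2,0],
    [0,-0.11,-2.5,0],
    [0,-0.11,-2.7,0],
    [0,-0.05,-2.7,0],
    [0,0.01,-2.7,0],
  ],
)

```text
t: 18.45
eef_pos: [0.474, -0.1477, 0.1161]
ee_rot: [3.142, -0.001, -0.088]
force: [0.5, 0.9, -0.3]
width: 0.0877
gripper_force: 0.0
```

```bash
python3 - <<'E'
from h import *
np.set_printoptions(precision=4,suppress=True)
s=shot('scene')
st=arm.get_state();print({k:st[k] for k in('t','eef_pos','ee_rot','force','width')})
cv2.imwrite('pics/k.png',cv2.cvtColor(cv2.resize(s['pixels'][190:290,220:340],None,fx=6,fy=6,interpolation=2)[:600],cv2.COLOR_RGB2BGR))
E
```

```text
{'t': 18.5, 'eef_pos': array([ 0.4741, -0.1475,  0.1162]), 'ee_rot': array([-3.1415, -0.0012, -0.0879]), 'force': array([ 0.0989, -0.2153,  0.2482]), 'width': 0.08777824000559417}
```

View pics/k.png

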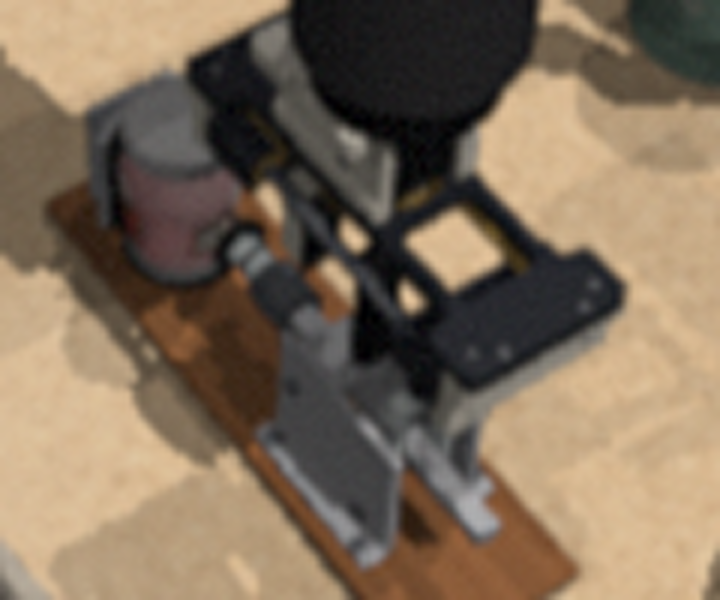

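>>> carry_out(
  commands=[
    [0,0,0,0],
    [0,0,0,0],
    [0,0,0,0],
    [0,0,0,0],
    [0,0,0,0],
    [0,0,0,0],
    [0,0,0,0],
    [0,0,0,0],
    [0,0,0,0],
    [0,0,0,0],
  ],
  claw=0.66,
  force=20,
)

```text
t: 19.75
eef_pos: [0.4737, -0.1489, 0.1161]
ee_rot: [3.14, -0.0, -0.088]
force: [-0.4, -6.8, 3.1]
width: 0.0328
gripper_force: 20.1
```

```bash
cat > m.py <<'E'
from h import *
import sys
np.set_printoptions(precision=4,suppress=True)
s=shot('scene','raw_'+sys.argv[1])
st=arm.get_state();print({k:st[k] for k in('t','eef_pos','force','width','gripper_force')})
cv2.imwrite('pics/m_%s.png'%sys.argv[1],cv2.cvtColor(cv2.resize(s['pixels'][210:250,235:285],None,fx=12,fy=12,interpolation=2),cv2.COLOR_RGB2BGR))
# profile along the rod axis (z=.057), clamp frame
d=np.array([.085,.9964]);sx=np.array([.9964,-.085]);c=np.array([.479,-.0872])
g=cv2.cvtColor(s['pixels'],cv2.COLOR_RGB2GRAY).astype(np.float32)
ys=np.arange(20,76,1.5)
pr=[]
for y in ys:
    v=[]
    for z in (.057,.060,.063):
        for o in (-3,0):
            u=proj(s,(*(c+d*y/1000+sx*o/1000),z)); v.append(cv2.remap(g,np.float32([[u[0]]]),np.float32([[u[1]]]),1)[0,0])
    pr.append(np.mean(v))
print(' '.join('%g:%d'%(a,b) for a,b in zip(ys,pr)))
a=arm.mark_of(s,'nose_face');print([(x['conf'],x['uv'],onz(s,x['uv'],.057)) for x in a[:1]])
E
python3 m.py 1
```

```text
{'t': 19.8, 'eef_pos': array([ 0.4737, -0.1489,  0.1161]), 'force': array([ 0.4441, -7.6421,  3.941 ]), 'width': 0.03269593330623136, 'gripper_force': 20.122460739221424}
20:43 21.5:43 23:43 24.5:43 26:42 27.5:41 29:41 30.5:43 32:51 33.5:63 35:77 36.5:90 38:98 39.5:101 41:98 42.5:92 44:89 45.5:91 47:98 48.5:103 50:104 51.5:95 53:79 54.5:61 56:43 57.5:32 59:27 60.5:31 62:41 63.5:52 65:62 66.5:68 68:73 69.5:76 71:79 72.5:81 74:82 75.5:84
[(0.45, [257.3, 226.6], array([ 0.49  , -0.0261,  0.057 ]))]
```

>>> carry_out(
  commands=[
    [0,0,0,0],
    [0,0,0,0],
    [0,0,0,0],
    [0,0,0,0],
    [0,0,0,0],
    [0,0,0,0],
    [0,0,0,0],
    [0,0,0,0],
    [0,0,0,0],
    [0,0,0,0],
  ],
  claw=0.2,
)

```text
t: 21.1
eef_pos: [0.4734, -0.1479, 0.1155]
ee_rot: [-3.142, 0.0, -0.088]
force: [-0.9, -2.2, -1.3]
width: 0.0701
gripper_force: 0.7
```

```bash
python3 m.py 2
```

```text
{'t': 21.15, 'eef_pos': array([ 0.4734, -0.1479,  0.1155]), 'force': array([-0.3084, -1.8094, -0.7344]), 'width': 0.06993267367876967, 'gripper_force': 0.7363857859104428}
20:43 21.5:43 23:42 24.5:42 26:42 27.5:41 29:41 30.5:43 32:51 33.5:63 35:77 36.5:90 38:98 39.5:102 41:99 42.5:92 44:89 45.5:92 47:98 48.5:103 50:104 51.5:95 53:80 54.5:62 56:43 57.5:32 59:27 60.5:31 62:41 63.5:51 65:61 66.5:67 68:72 69.5:75 71:78 72.5:81 74:82 75.5:83
[(0.72, [178.4, 151.7], array([0.4854, 0.3786, 0.057 ]))]
```

>>> carry_out(
  commands=[
    [0,-0.02,0,0],
    [0,-0.02,0,0],
    [0,-0.02,0,0],
    [0,-0.02,0,0],
    [0,-0.02,0,0],
    [0,-0.02,0,0],
    [0,-0.02,0,0],
    [0,-0.02,0,0],
    [0,-0.02,0,0],
    [0,-0.02,0,0],
  ],
  claw=0.06,
)

```text
t: 22.45
eef_pos: [0.4736, -0.1489, 0.1155]
ee_rot: [3.142, 0.0, -0.088]
force: [0.3, 0.8, -0.3]
width: 0.0825
gripper_force: 0.0
```

>>> carry_out(
  commands=[
    [0,0,0,0],
    [0,0,0,0],
    [0,0,0,0],
    [0,0,0,0],
    [0,0,0,0],
    [0,0,0,0],
    [0,0,0,0],
    [0,0,0,0],
    [0,0,0,0],
    [0,0,0,0],
  ],
  claw=0.62,
)

```text
t: 23.7
eef_pos: [0.4737, -0.1493, 0.116]
ee_rot: [3.141, -0.0, -0.088]
force: [-1.5, -4.5, 4.3]
width: 0.0334
gripper_force: 6.3
```

```bash
python3 m.py 3
```

```text
{'t': 23.75, 'eef_pos': array([ 0.4737, -0.1492,  0.116 ]), 'force': array([-1.3343, -4.9409,  5.8347]), 'width': 0.03328184324295252, 'gripper_force': 6.319947353331372}
20:40 21.5:42 23:43 24.5:43 26:43 27.5:42 29:42 30.5:42 32:42 33.5:41 35:41 36.5:41 38:42 39.5:46 41:55 42.5:68 44:80 45.5:88 47:89 48.5:87 50:86 51.5:91 53:98 54.5:104 56:104 57.5:94 59:80 60.5:61 62:44 63.5:33 65:31 66.5:41 68:53 69.5:66 71:75 72.5:79 74:82 75.5:83
[(0.59, [259.3, 229.8], array([ 0.4872, -0.0383,  0.057 ]))]
```

>>> carry_out(
  commands=[
    [0,0,0,0],
    [0,0,0,0],
    [0,0,0,0],
    [0,0,0,0],
    [0,0,0,0],
    [0,0,0,0],
    [0,0,0,0],
    [0,0,0,0],
    [0,0,0,0],
    [0,0,0,0],
  ],
  claw=0.06,
)

```text
t: 25.05
eef_pos: [0.4736, -0.1489, 0.1155]
ee_rot: [-3.142, 0.0, -0.088]
force: [0.9, 0.4, 0.5]
width: 0.0827
gripper_force: 0.0
```

```bash
python3 m.py 4
```

```text
{'t': 25.1, 'eef_pos': array([ 0.4736, -0.1489,  0.1155]), 'force': array([ 0.2898, -0.1763, -0.4455]), 'width': 0.08280216216234958, 'gripper_force': 0.0}
20:40 21.5:42 23:43 24.5:43 26:43 27.5:43 29:42 30.5:42 32:42 33.5:41 35:41 36.5:41 38:42 39.5:46 41:55 42.5:68 44:79 45.5:88 47:88 48.5:86 50:85 51.5:91 53:98 54.5:104 56:104 57.5:95 59:80 60.5:61 62:45 63.5:34 65:30 66.5:40 68:53 69.5:65 71:74 72.5:79 74:82 75.5:84
[(0.59, [258.1, 226.9], array([ 0.4911, -0.0283,  0.057 ]))]
```

>>> carry_out(
  commands=[
    [0,0,0,0],
    [0,0,0,0],
    [0,0,0,0],
    [0,0,0,0],
    [0,0,0,0],
    [0,0,0,0],
    [0,0,0,0],
    [0,0,0,0],
    [0,0,0,0],
    [0,0,0,0],
  ],
  claw=0.54,
)

```text
t: 26.4
eef_pos: [0.4736, -0.15, 0.1159]
ee_rot: [3.14, -0.0, -0.088]
force: [0.5, -8.9, 1.6]
width: 0.0407
gripper_force: 4.2
```

```bash
python3 m.py 5
```

```text
{'t': 26.45, 'eef_pos': array([ 0.4736, -0.15  ,  0.1159]), 'force': array([-0.522 , -8.8487,  2.3533]), 'width': 0.04007590976025492, 'gripper_force': 4.225617349147797}
20:39 21.5:41 23:42 24.5:43 26:43 27.5:43 29:43 30.5:43 32:43 33.5:43 35:42 36.5:41 38:42 39.5:45 41:51 42.5:62 44:74 45.5:84 47:86 48.5:86 50:86 51.5:91 53:98 54.5:104 56:104 57.5:95 59:80 60.5:62 62:46 63.5:35 65:33 66.5:42 68:54 69.5:65 71:74 72.5:79 74:82 75.5:84
[(0.52, [256.1, 228.9], array([ 0.4823, -0.0303,  0.057 ]))]
```

View pics/m_5.png

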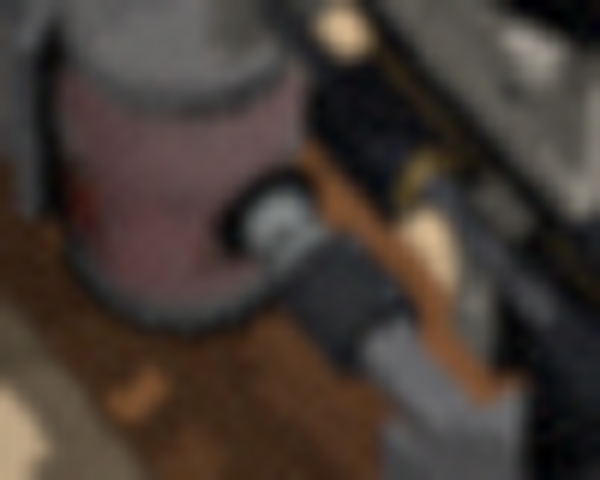

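>>> carry_out(
  commands=[
    [0,0,0,0],
    [0,0,0,0],
    [0,0,0,0],
    [0,0,0,0],
    [0,0,0,0],
    [0,0,0,0],
    [0,0,0,0],
    [0,0,0,0],
    [0,0,0,0],
    [0,0,0,0],
  ],
  claw=0.6,
)

```text
t: 27.75
eef_pos: [0.4736, -0.1501, 0.116]
ee_rot: [3.14, -0.0, -0.088]
force: [-0.6, -9.9, 2.8]
width: 0.0353
gripper_force: 5.5
```

```bash
python3 m.py 6
```

```text
{'t': 27.8, 'eef_pos': array([ 0.4736, -0.1501,  0.116 ]), 'force': array([-0.222 , -8.5013,  2.6173]), 'width': 0.034890522910343835, 'gripper_force': 5.464047801797278}
20:41 21.5:38 23:39 24.5:41 26:42 27.5:42 29:43 30.5:43 32:43 33.5:42 35:42 36.5:42 38:42 39.5:42 41:44 42.5:50 44:58 45.5:67 47:72 48.5:76 50:81 51.5:89 53:97 54.5:105 56:104 57.5:95 59:81 60.5:63 62:46 63.5:35 65:32 66.5:41 68:54 69.5:66 71:75 72.5:80 74:82 75.5:84
[(0.41, [254.8, 229.0], array([ 0.4792, -0.0283,  0.057 ]))]
```

>>> carry_out(
  commands=[
    [0,0,0,0],
    [0,0,0,0],
    [0,0,0,0],
    [0,0,0,0],
    [0,0,0,0],
    [0,0,0,0],
    [0,0,0,0],
    [0,0,0,0],
    [0,0,0,0],
    [0,0,0,0],
  ],
  claw=0.66,
)

```text
t: 29.1
eef_pos: [0.4737, -0.149, 0.1159]
ee_rot: [3.141, -0.0, -0.088]
force: [-1.3, -0.5, 5.1]
width: 0.0328
gripper_force: 20.1
```

```bash
python3 m.py 7
```

```text
{'t': 29.15, 'eef_pos': array([ 0.4737, -0.149 ,  0.1159]), 'force': array([-1.7687, -1.1754,  5.6515]), 'width': 0.032547665792795534, 'gripper_force': 20.115069814492017}
20:45 21.5:39 23:40 24.5:41 26:42 27.5:43 29:43 30.5:43 32:43 33.5:43 35:42 36.5:42 38:41 39.5:41 41:43 42.5:45 44:49 45.5:54 47:61 48.5:69 50:78 51.5:87 53:96 54.5:105 56:105 57.5:95 59:81 60.5:62 62:46 63.5:35 65:32 66.5:41 68:53 69.5:65 71:74 72.5:79 74:82 75.5:83
[(0.48, [255.6, 228.2], array([ 0.4827, -0.0275,  0.057 ]))]
```

```bash
cat > fit.py <<'E'
from h import *
from scipy.optimize import least_squares
from scipy.ndimage import gaussian_filter1d
import sys,glob
p=arm.grab_frame('scene')
d=np.array([.085,.9964]);sx=np.array([.9964,-.085]);c=np.array([.479,-.0872])
ys=np.arange(22,62,.5)
def prof(img):
    g=cv2.cvtColor(img,cv2.COLOR_BGR2GRAY).astype(np.float32)
    U=np.array([[proj(p,(*(c+d*y/1000+sx*o/1000),z)) for y in ys] for z in(.057,.060,.063) for o in(-3,0)],np.float32)
    return cv2.remap(g,U[...,0],U[...,1],1).mean(0)
cv2.imwrite('pics/raw_now.png',cv2.cvtColor(p['pixels'],cv2.COLOR_RGB2BGR))
names=['1','2','3','4','5','6','7','now']
Ps=[prof(cv2.imread('pics/raw_%s.png'%n)) for n in names]
fy=np.arange(10,75,.25)
sm=lambda x:1/(1+np.exp(-x/.3))
def model(m,n,B,G,D,w,sg,r0,f0):
    r=r0+n; f=f0+n
    I=B+G*(fy-r)
    I=I-D*sm(fy-(r-w/2))*sm(r+w/2-fy)
    I=np.where(True,43+(I-43)*sm(fy-m),0)
    I=I+(30-I)*sm(fy-f)
    return np.interp(ys,fy,gaussian_filter1d(I,sg/.25))
def res(v):
    q=v[:7]; out=[]
    for i,P in enumerate(Ps): 
        k=(ys<f_lim[i])
        out.append((model(v[7+2*i],v[8+2*i],*q)-P)[k])
    return np.concatenate(out)
f_lim=[57]*2+[62]*(len(Ps)-2)
v0=[100,.3,30,3,2,44.2,54.5]
for i,n in enumerate(names): v0+= [34.5,0.] if i<2 else ([43,5.6] if i<4 else [46,5.6])
r=least_squares(res,v0,loss='soft_l1',x_scale=np.maximum(np.abs(v0),1),diff_step=1e-3)
v=r.x; print('B,G,D,w,sg,r0,f0',np.round(v[:7],2),'rms',np.sqrt(np.mean(res(v)**2)).round(2))
m0=(v[7]+v[9])/2;n0=(v[8]+v[10])/2
for i,n in enumerate(names): print(n,'mouth %.2f nose %.2f compression %.2f'%(v[7+2*i]-m0,v[8+2*i]-n0,(v[7+2*i]-m0)-(v[8+2*i]-n0)))
E
python3 fit.py
```

```text
B,G,D,w,sg,r0,f0 [118.76  -0.17  49.63   4.85   2.74  41.75  51.43] rms 1.13
1 mouth -0.01 nose -0.03 compression 0.02
2 mouth 0.01 nose 0.03 compression -0.02
3 mouth 8.24 nose 5.98 compression 2.26
4 mouth 8.29 nose 6.01 compression 2.28
5 mouth 8.82 nose 6.04 compression 2.78
6 mouth 10.51 nose 6.12 compression 4.39
7 mouth 11.63 nose 6.09 compression 5.54
now mouth 11.74 nose 6.11 compression 5.64
```

View pics/m_7.png

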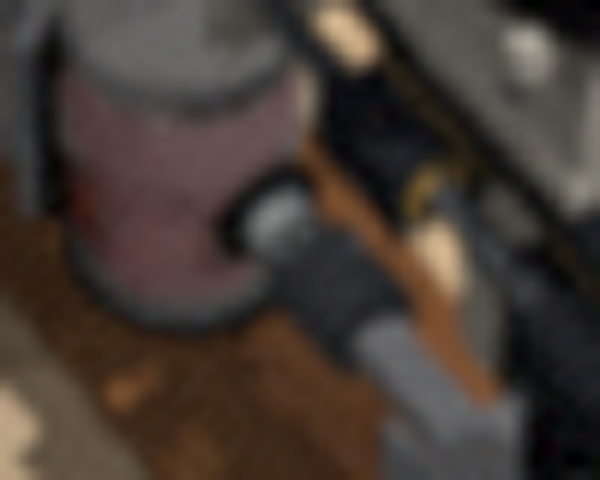

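```bash
cat > rear.py <<'E'
from h import *
p=arm.grab_frame('scene'); cv2.imwrite('pics/raw_now.png',cv2.cvtColor(p['pixels'],cv2.COLOR_RGB2BGR))
st=arm.get_state();print(st['t'],st['eef_pos'],st['force'],st['width'],st['gripper_force'])
d=np.array([.085,.9964]);sx=np.array([.9964,-.085]);c=np.array([.479,-.0872])
ys=np.arange(-6,30,.25)
for n in '1 2 3 4 5 6 7 now'.split():
    g=cv2.cvtColor(cv2.imread('pics/raw_%s.png'%n),cv2.COLOR_BGR2GRAY).astype(np.float32)
    U=np.array([[proj(p,(*(c+d*y/1000+sx*o/1000),z)) for y in ys] for z in(.054,.057,.060,.063) for o in(-3,0)],np.float32)
    P=cv2.remap(g,U[...,0],U[...,1],1).mean(0)
    i=[k for k in range(len(ys)-1) if P[k]>65>=P[k+1]]
    print(n,[round(float(ys[k]+.25*(P[k]-65)/(P[k]-P[k+1])),2) for k in i],P[::8].astype(int))
E
python3 rear.py
```

```text
29.3 [ 0.47368462 -0.14901108  0.11591343] [-1.01715827 -0.84612483  5.18613677] 0.033043843564020355 20.115090182516724
1 [4.93] [85 85 85 82 79 70 58 47 40 39 41 42 43 42 42 42 41 41]
2 [5.03] [82 83 83 82 79 70 59 47 39 37 40 43 43 42 42 41 41 40]
3 [12.96] [83 83 83 83 83 82 81 81 77 70 58 45 39 39 41 42 42 42]
4 [12.91] [81 82 83 83 84 82 81 80 77 70 58 45 40 39 41 42 43 42]
5 [13.75] [84 84 84 83 83 82 81 81 79 74 63 49 41 38 39 41 43 43]
6 [15.7] [84 84 83 83 83 82 81 81 81 79 72 63 51 41 38 39 40 41]
7 [16.92] [84 84 84 83 83 83 82 81 81 81 77 70 58 46 40 40 41 42]
now [17.03] [84 84 83 83 83 82 82 82 82 81 77 70 59 47 40 39 40 42]
```

>>> carry_out(
  commands=[
    [0,0,0,0],
    [0,0,0,0],
    [0,0,0,0],
    [0,0,0,0],
    [0,0,0,0],
    [0,0,0,0],
    [0,0,0,0],
    [0,0,0,0],
    [0,0,0,0],
    [0,0,0,0],
  ],
  claw=0.06,
)

```text
t: 30.55
eef_pos: [0.4736, -0.1489, 0.1156]
ee_rot: [-3.142, -0.0, -0.088]
force: [0.2, 0.3, 0.1]
width: 0.0824
gripper_force: 0.0
```

```bash
python3 rear.py | sed -n '1p;$p'; python3 fit.py
```

```text
30.6 [ 0.47358966 -0.14889936  0.11555877] [ 0.11385868 -0.73372301 -0.284635  ] 0.08258222550066655 0.0
now [16.3] [82 82 82 82 83 82 81 81 82 82 76 66 54 43 38 39 41 42]
B,G,D,w,sg,r0,f0 [ 1.1854e+02 -1.1000e-01  5.2100e+01  4.5500e+00  2.7600e+00  4.1940e+01
  5.1560e+01] rms 1.11
1 mouth -0.01 nose -0.03 compression 0.02
2 mouth 0.01 nose 0.03 compression -0.02
3 mouth 8.27 nose 5.97 compression 2.29
4 mouth 8.32 nose 6.01 compression 2.31
5 mouth 8.85 nose 6.04 compression 2.82
6 mouth 10.55 nose 6.11 compression 4.44
7 mouth 11.66 nose 6.08 compression 5.58
now mouth 11.53 nose 6.08 compression 5.46
```

>>> carry_out(
  commands=[
    [0,0,0,0],
    [0,0,0,0],
    [0,0,0,0],
    [0,0,0,0],
    [0,0,0,0],
    [0,0,0,0],
    [0,0,0,0],
    [0,0,0,0],
    [0,0,0,0],
    [0,0,0,0],
  ],
  claw=0,
)

```text
t: 31.9
eef_pos: [0.4736, -0.1489, 0.1156]
ee_rot: [3.142, 0.0, -0.088]
force: [0.5, -0.3, -0.5]
width: 0.0877
gripper_force: 0.0
```

>>> carry_out(
  commands=[
    [0,0,0,0],
    [0,0,0,0],
    [0,0,0,0],
    [0,0,0,0],
    [0,0,0,0],
    [0,0,0,0],
    [0,0,0,0],
    [0,0,0,0],
    [0,0,0,0],
    [0,0,0,0],
  ],
  claw=0.52,
)

```text
t: 33.15
eef_pos: [0.4736, -0.1502, 0.1161]
ee_rot: [3.14, -0.0, -0.088]
force: [0.0, -9.5, 2.6]
width: 0.0423
gripper_force: 4.9
```

```bash
python3 rear.py | sed -n '1p;$p'; python3 fit.py | tail -1
```

```text
33.2 [ 0.47356573 -0.15024059  0.11608971] [ -0.78359089 -10.04328564   3.55053819] 0.04234411966053104 4.852437973022461
now [16.92] [84 84 84 83 83 82 81 81 81 81 77 70 58 46 39 38 39 41]
now mouth 12.18 nose 6.06 compression 6.11
```

>>> carry_out(
  commands=[
    [0,0,0,0],
    [0,0,0,0],
    [0,0,0,0],
    [0,0,0,0],
    [0,0,0,0],
    [0,0,0,0],
    [0,0,0,0],
    [0,0,0,0],
    [0,0,0,0],
    [0,0,0,0],
  ],
  claw=0.6,
)

```text
t: 34.5
eef_pos: [0.4736, -0.1501, 0.1161]
ee_rot: [3.14, -0.0, -0.088]
force: [-1.5, -9.4, 4.0]
width: 0.0353
gripper_force: 7.7
```

```bash
python3 rear.py | sed -n '1p;$p'; python3 fit.py | tail -1
```

```text
34.55 [ 0.47359088 -0.15012379  0.11611539] [-0.84907118 -9.12508153  4.08307112] 0.035172038936338045 7.687934691784903
now [21.04] [84 84 84 83 83 83 82 82 82 82 82 81 77 70 59 49 42 41]
now mouth 14.10 nose 6.18 compression 7.92
```

```bash
cat > xc.py <<'E'
from h import *
p=arm.grab_frame('scene'); cv2.imwrite('pics/raw_now.png',cv2.cvtColor(p['pixels'],cv2.COLOR_RGB2BGR))
d=np.array([.085,.9964]);sx=np.array([.9964,-.085]);c=np.array([.479,-.0872])
ys=np.arange(-6,66,.25)
for z in(.052,.057,.062,.067):
  for n in '2 4 6 7 now'.split():
    g=cv2.cvtColor(cv2.imread('pics/raw_%s.png'%n),cv2.COLOR_BGR2GRAY).astype(np.float32)
    U=np.array([[proj(p,(*(c+d*y/1000+sx*o/1000),z)) for y in ys] for o in(-4,-2,0)],np.float32)
    P=cv2.remap(g,U[...,0],U[...,1],1).mean(0)
    e=[]
    for L,s in((65,1),(60,-1)):
        e.append([round(float(ys[k]),1) for k in range(len(ys)-1) if (P[k]-L)*s>0>=(P[k+1]-L)*s])
    print(z,n,e,P[::12].astype(int))
a=cv2.imread('pics/raw_7.png')[210:250,235:285];b=cv2.imread('pics/raw_now.png')[210:250,235:285]
cv2.imwrite('pics/cmp.png',cv2.resize(np.hstack([a,b]),None,fx=8,fy=8,interpolation=2))
E
python3 xc.py
```

```text
0.052 2 [[-0.2, 0.2, 45.2, 54.8], [36.5, 49.0]] [67 67 64 59 51 42 33 33 38 39 38 37 37 38 55 75 79 66 58 66 67 48 23 23]
0.052 4 [[4.5, 60.2], [47.2]] [67 68 66 65 64 63 58 49 40 35 35 39 39 37 37 37 35 44 63 70 67 72 67 46]
0.052 6 [[3.0, 10.2, 60.2], [48.8]] [76 74 69 65 64 66 62 54 45 36 33 36 38 38 37 37 37 40 55 65 66 71 66 45]
0.052 7 [[11.8, 12.2, 60.2], [51.8]] [76 75 70 66 66 66 64 59 52 43 35 37 38 38 38 37 37 38 44 57 64 72 67 48]
0.052 now [[15.2, 60.8], [54.0]] [76 75 70 65 65 66 66 65 61 57 49 40 38 38 39 38 38 36 40 47 59 71 69 46]
0.057 2 [[4.5, 54.8], [34.8]] [74 76 74 70 59 41 34 41 42 41 40 40 38 48 69 92 87 73 84 92 73 39 22 34]
0.057 4 [[12.8, 60.8], [43.5]] [74 76 76 77 74 72 67 53 38 38 41 42 41 39 40 38 47 70 80 78 88 91 75 40]
0.057 6 [[14.5, 60.8], [46.0]] [79 77 75 76 75 74 71 63 51 36 37 40 41 40 40 40 41 54 68 73 87 91 74 40]
0.057 7 [[16.5, 60.8], [48.2]] [78 78 76 77 75 75 73 68 59 41 38 41 40 41 41 40 40 44 57 70 87 91 75 40]
0.057 now [[20.8, 60.8], [51.0]] [78 77 75 76 75 76 75 74 73 64 48 41 41 41 41 41 40 40 43 59 85 94 75 41]
0.062 2 [[4.5, 53.2]
[... 617 characters left out ...]
89 111  97  59  31]
0.067 2 [[2.5, 51.2], [29.2, 60.0]] [100  99  89  62  41  41  45  45  44  44  43  44  65  99 115 104 105 119
 108  69  29  32  58  73]
0.067 4 [[10.2, 57.0], [37.2, 64.5]] [ 99  99  98  97  95  79  49  40  43  46  45  44  44  42  49  77 101  96
  99 117 110  67  31  43]
0.067 6 [[13.5, 57.2], [40.0, 64.5]] [ 99  98  98  97  97  95  80  52  40  44  45  45  45  44  43  51  73  83
  96 116 111  70  33  44]
0.067 7 [[14.5, 57.2], [42.5, 64.5]] [ 98  97  97  97  97  98  90  60  40  42  45  46  44  44  43  47  57  71
  92 116 111  69  33  44]
0.067 now [[18.2, 57.5], [45.5, 64.5]] [ 99  99  97  97  98  97  97  88  67  46  44  45  44  45  45  43  41  52
  88 116 112  73  35  44]
```

View pics/cmp.png

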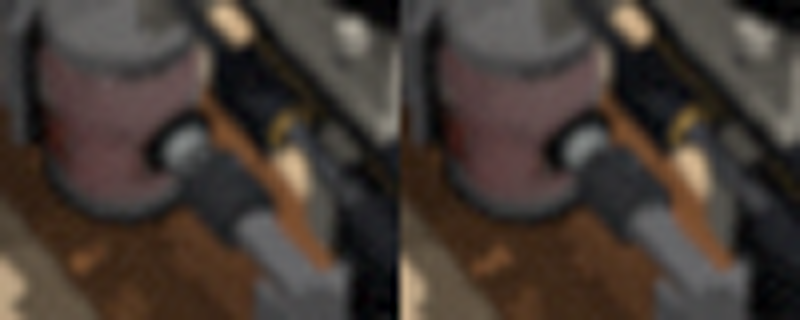

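```bash
python3 -c "
from station import arm
s=arm.get_state();print(s['t'],s['width'],s['gripper_force'],s['force']);print(arm.job_done())"
```

```text
34.65 0.03533877405297189 7.69110533350613 [-1.0461862  -8.26520419  4.28369034]
the job is handed in; nothing more can be done
None
```

I handed the job in at 34.65 s: the jam jar stands upright in the V stop and the trigger is held with the nose pressed in about 9.5 to 10 mm. That depth comes from the camera images, with the ring at the mouth of the sleeve; I have no verdict from the judging.

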